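# Flip the circuit board in its swivel holder to the solder side

### The job

Soldering comes next: flip the circuit board over in its swivel holder, so that the bare solder side faces up and the board lies level. Only push it round, gently, with the fingertips: do not pinch the board, and do not lift, tip or shove the holder. Leave the other things on the bench alone.

Things in the scene. Friction and masses are not known exactly. Their poses are not given: they have to be found in the camera images.
- holder: board holder, about 2 kg, loose on rubber feet: two blue cast feet (150 mm along x, 36 along y, 22 high, at y = +-105 mm), a 28 mm wide rail between them (top at 37 mm) and an upright on each (22 x 10 mm, bearing of 15 mm radius at its top). Origin: centre of the underside, on the bench; z up, y along the swivel axis, x level across it. The black tension knob (reaching y = 133 mm) is already set
- swivel (a point): point on the swivel axis midway between the uprights (inner faces 99 mm either side along the holder's y), 125 mm above the bench; axes as the holder's. The board turns about this y axis, up to almost a full turn either way from component side up; steady friction of about 0.12 N m (3 N at 40 mm from the axis) keeps it at any angle where it is left
- board: green circuit board, 100 (x) x 160 (y) x 2.4 mm (z), its short edges in dark steel jaws (46 mm along x, 13 thick, y = 78 to 90 mm). Origin: board centre, on the swivel axis; y along that axis. z points out of the component side (parts up to 15 mm tall, all within 31 mm of the axis); -z is the flat, paler solder side. Starts component side up, tilted up to 0.45 rad either way; wanted: z straight down
- edge_a (a point): middle of one long edge of the board, 50 mm from the axis on its +x side, mid-thickness; a strip 19 mm wide along the edge is bare on both faces
- edge_b (a point): middle of the other long edge, 50 mm from the axis on the board's -x side, with the same bare strip
- solder_reel: orange reel of solder wire standing on its flange, 64 mm diameter, 46 mm high; origin under its centre. Leave alone
- flux_bottle: small white bottle with a red cap, 42 mm diameter, 95 mm high; origin under its centre. Leave alone
- tip_cleaner: dark round pot with brass wool in it, 68 mm diameter, 46 mm high; origin under its centre. Leave alone
- screwdriver: red-handled screwdriver, 190 mm long, lying along its own x axis; origin under its middle, on the bench. Leave alone

How it is judged (in metres and radians):
At the end, for the whole second after the job is handed in: The board lies solder side up, level to within 0.14 rad (8 degrees), at rest; the holder stands flat on its feet within 30 mm of where it was; the other four things are within 15 mm of where they were (angle between board's own z axis and vertical above 3 rad and angular speed of board below 0.05 rad/s and angle between holder's own z axis and vertical below 0.03 rad and height (world z) of holder below 0.004 m and distance of holder from where it was at the start of the episode below 0.03 m and distance of each of solder_reel, flux_bottle, tip_cleaner, screwdriver from where it was at the start of the episode below 0.015 m); the robot touches nothing.
It fails at once if the board is pinched or forced: more than 20 N between the fingers and the board (contact force between the fingers and board above 20 N).
It fails at once if the holder is lifted more than 10 mm or tipped more than 0.15 rad (height (world z) of holder above 0.01 m or angle between holder's own z axis and vertical above 0.15 rad).
It fails at once if the holder is shoved more than 30 mm (distance of holder from where it was at the start of the episode above 0.03 m).
It fails at once if one of the other things is moved more than 15 mm (distance of any of solder_reel, flux_bottle, tip_cleaner, screwdriver from where it was at the start of the episode above 0.015 m).
It also fails if it takes over 48 s, if anything falls off the work surface, if the arm or the gripper's body presses on something with over 40 N, if the wrist force passes 120 N, or if a joint passes its speed limit or range.

### The arm

A 7-joint arm with a two-finger parallel gripper is mounted at the origin on the work surface. World frame = base frame: x ahead of the robot, y to its left, z up, the work surface at z = 0. Lengths are in mm, angles in rad, forces in N, time in s.
With the tool pointing down it reaches from about 400 to 875 mm from the base axis. Payload 4.4 kg.
Tool frame: the origin (TCP) lies at the very end of the fingers, on their centre line; the grasp point (between the pads) lies 19 mm behind it (grip_depth is the distance from the TCP to the grasp point, in mm); z points along the fingers, y is the direction in which the jaws open and shut (so a half turn about z gives the same grasp; the last joint's range is limited). The gripper opens to 85 mm and grips with 20 to 120 N. Pads are 22 mm wide; open, the fingers measure 114 mm over their backs; the gripper's body (76 mm by 85 mm) begins 54 mm behind the grasp point. The pads swing forward as they close: fully open they stand 13 mm farther back than shut.
Start: joints at [-1.17, 0.628, 0.038, 1.517, -0.027, 0.996, -0.02], TCP at [292.5, 580.484, 231.313] pointing down, gripper open.
Joint ranges: [-3.06, 3.06], [-0.37, 2.12], [-1.25, 1.32], [0.18, 2.47], [-1.1, 4.24], [0.23, 1.98], [-2.94, 2.94]. Speed limits (rad/s): [2.57, 2.57, 3.14, 3.14, 3.14, 3.14, 3.14].

### API

Orientations are given as [roll, pitch, yaw] about the fixed x, y, z axes, in that order (R = Rz(yaw) Ry(pitch) Rx(roll)).
In Python, from cell import read_state, get_image, finish_job, recognise, outline_of, grip_depth gives the robot as it stands. The module is installed in compiled form; this text tells all that it offers.
- The arm moves only by the tool send_rows, never from a script. Its argument "rows" is a list of rows, each a list of 5 numbers: the gripper command: -1 is shut, 1 is fully open, values between are in proportion, then the shift along the tool's x, y, z in m, then the turn about the tool's z in rad. In form: [[claw, tx, ty, tz, roll], ...]. A call has 1 to 12 rows; each row shifts and turns the pose as measured when the row begins, along the tool's axes as they then stand; what a row does not reach is not made up. A row lasts 1/12 s, in which the tool goes at most 41.7 mm and 7.16 degrees, less where a joint would pass 70% of its speed; a pose out of reach is approached as far as the arm can. A call with a gripper value outside its range is refused whole. The fingers move at their own pace and stop on an object; the grip force is fixed at half the most. Time passes only in rows, so rows that do not move let the fingers close. It gives the time, the measured TCP pose, the force and the opening at its end, in the units of the state.
- read_state(): the state, without advancing time (a new reading comes with each control period).
- get_image(name): name is "scene" or "side" or "wrist"; returns a dict with "image" (480x640x3 uint8, blue, green, red), "z_map" (480x640 float32, mm along the optical axis (not along the pixel's ray), 0 where there is no reading), "K" (3x3 intrinsics, pixels), "R" (3x3) and "t" (3): a world point X has camera coordinates R X + t; the wrist camera has in their place "tool_from_camera" (4x4, takes a point from camera to tool coordinates, whose origin is the TCP and whose axes are the flange's). Camera axes: x right, y down, z forward; pixel columns grow to the right and rows downward; lengths in mm; the calibration is good to about 2 mm. A picture is of the moment at which its call begins: read the wrist's pose just before it.
- finish_job(): hands the job in, once; it reports no verdict.
Trained networks look in a picture, given as the dict that the camera call returned (one of the last four; its "shot" number tells which), for a name from the list of things; names that differ only in an ending like _2 or _b are one class to them, and where a whole thing is asked for, a point or a joint stands for the part that bears it (a point fixed in the world has none). Each returns a list of dicts, best first, with "score" (0 to 1); they miss things now and then, are a little off and sometimes report something else, mostly with a low value. They report only what shows in the picture. A call takes as long as a camera call.
- recognise(picture, query): "box" ([left, top, right, bottom] in pixels, round what is visible of it).
- outline_of(picture, query): "mask" (480x640 bool, what is visible of it) and "box" ([left, top, right, bottom] in pixels, round what is visible of it).
The state is a dict: "clock": time; "qpos": joint angles; "qd": joint speeds; "tau": joint torques, N m; "eef_pos": TCP position; "tool_rot": TCP orientation; "force": force on the tool from outside, world axes, zero at the start; "torque": the same for the moment, N m; "width": finger opening in mm.
Only numpy, scipy, OpenCV 4.12 (cv2) and the standard library are available. Lean on these libraries where they do the work, as an engineer would, in place of code of your own. Each camera call takes 0.05 s, during which the arm holds its last target.

## Working session

There is one attempt and no reset: what is moved stays moved. The work goes in short steps, Python scripts to look and compute and a tool call to move; the robot and the scene stay as the last step left them, time stands still between calls to the robot, and variables do not carry over. Pictures are saved under pics/ and viewed, and the job is handed in when it is done.

Besides the shell and the picture viewer there is one more tool, called after ">>>" in YAML: its name, and indented under it one key for each argument. send_rows: Moves the arm, as the interface text tells. Its arguments: {"type":"object","properties":{"rows":{"type":"array"}},"required":["rows"]}

```bash
mkdir -p pics; cat > h.py <<'E'
import numpy as np, cv2
from cell import *
def cloud(p):
    z=p["z_map"];K=p["K"];v,u=np.mgrid[0:480,0:640]
    c=np.stack([(u-K[0,2])/K[0,0]*z,(v-K[1,2])/K[1,1]*z,z],-1)
    return (c-p["t"])@p["R"]  # R^T(c-t)
E
python3 - <<'E'
from h import *
s=read_state();print({k:np.round(v,3) for k,v in s.items()})
for n in("scene","side"):
    p=get_image(n);cv2.imwrite(f"pics/{n}0.png",p["image"])
    W=cloud(p);np.save(f"{n}0.npy",W)
    print(n,p["K"].tolist(),np.round(p["R"],3).tolist(),p["t"])
    for q in("holder","board","solder_reel","flux_bottle","tip_cleaner","screwdriver"):
        o=outline_of(p,q)
        if o:
            m=o[0]["mask"]&(p["z_map"]>0);P=W[m];print(q,round(o[0]["score"],2),o[0]["box"],np.median(P,0).round(),np.percentile(P,2,axis=0).round(),np.percentile(P,98,axis=0).round())
            np.save(f"{n}_{q}.npy",m)
E
```

```text
{'clock': np.float64(0.0), 'qpos': array([-1.17 ,  0.629,  0.038,  1.518, -0.027,  0.996, -0.02 ]), 'qd': array([-0.001,  0.   ,  0.002, -0.001,  0.001, -0.001, -0.001]), 'tau': array([ 1.0000e-03, -5.6339e+01,  1.2270e+00, -1.9344e+01,  1.1000e-02,
        1.1000e-02,  0.0000e+00]), 'eef_pos': array([292.185, 579.927, 230.363]), 'tool_rot': array([-3.14 ,  0.   ,  2.675]), 'force': array([-0.511,  0.19 , -0.216]), 'torque': array([ 0.001, -0.002, -0.051]), 'width': np.float64(84.987)}
scene [[556.9377989542272, 0.0, 327.75888005451475], [0.0, 556.9377989542272, 235.41299065761305], [0.0, 0.0, 1.0]] [[-0.709, 0.705, 0.003], [0.449, 0.456, -0.768], [-0.543, -0.544, -0.64]] [ 394.01562318 -219.93041899 1704.85916199]
holder 0.7 [333.5, 212.9, 409.2, 265.8] [572. 145. 126.] [507.  54. 119.] [623. 226. 139.]
board 0.81 [331.9, 215.6, 407.5, 265.7] [572. 145. 126.] [514.  55. 120.] [624. 225. 139.]
solder_reel 0.77 [307.0, 208.4, 329.2, 237.2] [532. -61.  42.] [492. -99.  -0.] [554. -39.  47.]
flux_bottle 0.76 [414.0, 310.6, 437.4, 351.1] [644. 365.  52.] [625. 344.   4.] [653. 379.  95.]
[... 298 characters left out ...]
, 0.0, 1.0]] [[0.723, -0.691, 0.004], [-0.431, -0.456, -0.779], [0.54, 0.562, -0.627]] [-372.82264587  373.55125756  604.24555999]
holder 0.74 [231.1, 175.4, 354.6, 312.3] [553. 103. 123.] [479.  14.   3.] [619. 262. 139.]
board 0.8 [245.6, 184.5, 332.9, 250.7] [563. 133. 128.] [512.  55. 123.] [620. 223. 140.]
solder_reel 0.72 [329.1, 303.6, 369.2, 348.3] [514. -76.  45.] [493. -99.   2.] [550. -41.  48.]
flux_bottle 0.63 [236.7, 173.2, 257.3, 209.8] [620. 350.  57.] [610. 337.  10.] [637. 368.  96.]
tip_cleaner 0.62 [293.1, 182.0, 324.4, 209.5] [743. 258.  40.] [719. 241.   4.] [777. 300.  48.]
screwdriver 0.68 [322.8, 241.9, 409.7, 266.2] [711.  22.  18.] [606.  -5.  -0.] [765.  70.  27.]
```

```bash
python3 - <<'E'
import cv2,numpy as np
a=cv2.imread("pics/scene0.png");b=cv2.imread("pics/side0.png")
a=cv2.resize(a[170:400,220:480],None,fx=2.3,fy=2.3,interpolation=cv2.INTER_CUBIC)
b=cv2.resize(b[150:360,190:430],None,fx=2.5,fy=2.5,interpolation=cv2.INTER_CUBIC)
cv2.imwrite("pics/a.png",a);cv2.imwrite("pics/b.png",b)
E
```

```text
(no output)
```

View pics/a.png

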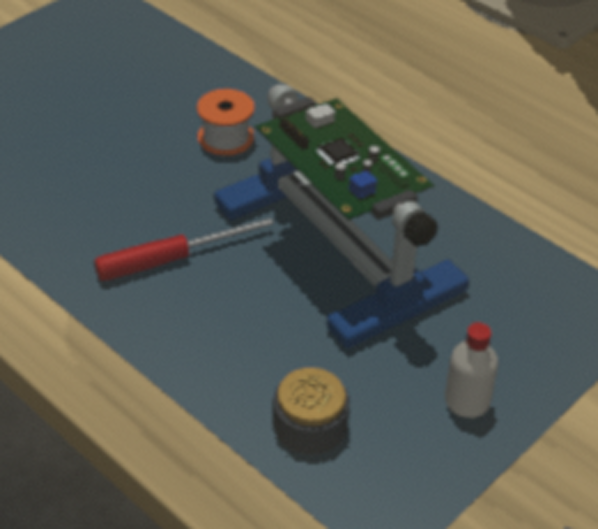

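View pics/b.png

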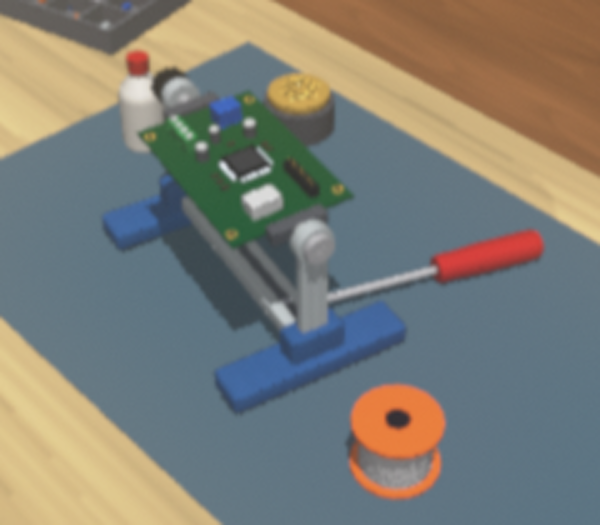

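Both views show the holder roughly mid-bench with the knob towards +y; the screwdriver's tip reaches close to the rail's +x side. The reel is off its -y end and the bottle and pot off its +y end. Now fitting the board.

```bash
python3 - <<'E'
import numpy as np,cv2
for n in("scene","side"):
    W=np.load(f"{n}0.npy");img=cv2.imread(f"pics/{n}0.png").astype(int)
    m=np.load(f"{n}_board.npy")
    g=m&(img[...,1]>img[...,2]+15)&(img[...,1]>img[...,0]+8)
    P=W[g];
    best=None;rng=np.random.default_rng(0)
    for _ in range(500):
        q=P[rng.choice(len(P),3,False)];nn=np.cross(q[1]-q[0],q[2]-q[0]);l=np.linalg.norm(nn)
        if l<500: continue
        nn/=l;i=abs((P-q[0])@nn)<1.5
        if best is None or i.sum()>best.sum():best=i
    I=P[best];c=I.mean(0);nn=np.linalg.svd(I-c)[2][2];nn*=np.sign(nn[2])
    # in-plane rect of all mask pts close to plane
    I=P[abs((P-c)@nn)<3]
    xy=I[:,:2]; 
    ex=np.cross([0,1,0],nn);ex/=np.linalg.norm(ex);ey=np.cross(nn,ex)
    uv=np.stack([(I-c)@ex,(I-c)@ey],1).astype(np.float32)
    r=cv2.minAreaRect(uv);box=cv2.boxPoints(r)
    print(n,len(P),best.sum(),"n",nn.round(3),"tilt",np.arccos(nn[2]).round(3),r)
    print("centre",(c+r[0][0]*ex+r[0][1]*ey).round(1)); print((c+box[:,:1]*ex+box[:,1:]*ey).round(1))
    b=(img[...,0]>img[...,2]+50)&(img[...,0]>80)&(W[...,2]>15)&(W[...,2]<28)&(abs(W[...,0]-560)<150)&(abs(W[...,1]-140)<170)
    Q=W[b]
    for lo,hi in((-50,140),(140,300)):
        q=Q[(Q[:,1]>lo)&(Q[:,1]<hi)]
        if len(q)>30: rr=cv2.minAreaRect(q[:,:2].astype(np.float32));print("foot",len(q),rr,cv2.boxPoints(rr).round().tolist())
    # screwdriver
    s=np.load(f"{n}_screwdriver.npy")&(W[...,2]>2);q=W[s];print("sd",cv2.fitLine(q[:,:2].astype(np.float32),2,0,.01,.01).ravel(),q.min(0),q.max(0))
E
```

```text
scene 1167 745 n [-0.053  0.009  0.999] tilt 0.054 ((-6.199222564697266, -4.918006896972656), (162.66262817382812, 101.36467742919922), 78.28175354003906)
centre [567.7 139.4 124.6]
[[501.6  70.1 121.6]
 [600.7  49.5 127.1]
 [633.8 208.8 127.5]
 [534.7 229.4 122. ]]
foot 165 ((592.60498046875, 27.21845817565918), (33.61457061767578, 49.833858489990234), 76.28143310546875) [[564.0, 17.0], [613.0, 5.0], [621.0, 38.0], [572.0, 49.0]]
foot 243 ((592.3609619140625, 244.09591674804688), (34.06854248046875, 145.94659423828125), 77.76338195800781) [[517.0, 243.0], [660.0, 212.0], [667.0, 245.0], [525.0, 276.0]]
sd [ 9.2707825e-01 -3.7486786e-01  7.3104053e+02  2.5392555e+01] [667.19676383  -3.0270911    2.15504639] [774.73103387  48.69312585  28.58056023]
side 1980 1590 n [-0.055  0.013  0.998] tilt 0.057 ((5.151561737060547, 7.02520751953125), (161.1734619140625, 100.78863525390625), 76.99455261230469)
centre [567.  139.8 126.2]
[[499.8  72.6 123.4]
 [597.8  49.9 129.1]
 [634.2 207.  129.1]
 [536.1 229.6 123.4]]
foot 987 ((542.6891479492188, 37.2890625), (36.89271545410156, 148.618896484375), 76.89485168457031) [[466.0, 36.0], [611.0, 2.0], [619.0, 38.0], [474.0, 72.0]]
foot 260 ((542.8323364257812, 253.81039428710938), (38.74740982055664, 52.95320129394531), 79.51354217529297) [[513.0, 240.0], [565.0, 230.0], [572.0, 268.0], [520.0, 278.0]]
sd [ 9.0634310e-01 -4.2254257e-01  7.0516852e+02  2.4044464e+01] [596.70168504  -6.9384393    2.0307895 ] [783.84498288  75.78722802  28.46068207]
```

```bash
cat >> h.py <<'E'
C=np.array([567.3,139.6,125.]);YAW=-0.217
hx=np.array([np.cos(YAW),np.sin(YAW),0]);hy=np.array([-hx[1],hx[0],0])
def st(target=None):
    s=read_state();p=s["eef_pos"]-C;h=np.array([p@hx,p@hy,s["eef_pos"][2]])
    print("t %.2f holderXYZ %s rot %s F %s w %.0f"%(s["clock"],h.round(1),s["tool_rot"].round(3),s["force"].round(1),s["width"]))
    if target is not None:
        d=np.array(target)-h;dw=hx*d[0]+hy*d[1]+np.array([0,0,d[2]])
        from scipy.spatial.transform import Rotation as R
        print("tool move mm",(R.from_euler("xyz",s["tool_rot"]).as_matrix().T@dw).round(1))
E
```

>>> send_rows:
  rows:
    - [-1, 0, 0, 0, -0.12]
    - [-1, 0, 0, 0, -0.12]
    - [-1, -0.015, -0.015, 0, 0]
    - [-1, -0.03, -0.026, 0, 0]
    - [-1, -0.03, -0.026, 0, 0]
    - [-1, -0.03, -0.026, 0, 0]
    - [-1, -0.03, -0.026, 0, 0]
    - [-1, -0.03, -0.026, 0, 0]
    - [-1, -0.03, -0.026, 0, 0]
    - [-1, -0.03, -0.026, 0, 0]
    - [-1, -0.03, -0.026, 0, 0]
    - [-1, 0, 0, 0, 0]

```text
clock: 1.7
eef_pos: [500.8, 301.9, 229.2]
tool_rot: [3.137, -0.0, 2.938]
force: [1.3, -0.5, -0.6]
width: 0.4
```

```bash
python3 -c "
from h import *
st((47,8,230))"
```

```text
t 1.70 holderXYZ [-99.9 144.2 229.2] rot [ 3.137 -0.     2.938] F [ 1.3 -0.5 -0.6] w 0
tool move mm [-145.1 -138.1   -1.5]
```

>>> send_rows:
  rows:
    - [-1, -0.029, -0.0275, 0, 0]
    - [-1, -0.029, -0.0275, 0, 0]
    - [-1, -0.029, -0.0275, 0, 0]
    - [-1, -0.029, -0.0275, 0, 0]
    - [-1, -0.015, -0.014, 0, 0]
    - [-1, 0, 0, 0, 0]

```text
clock: 2.2
eef_pos: [603.4, 155.2, 228.6]
tool_rot: [3.136, 0.002, 2.936]
force: [-0.7, -0.7, -0.5]
width: 0.2
```

```bash
python3 -c "
from h import *
st((47,8,230))
for n in ('scene','side'):
    p=get_image(n); i=p['image']; cv2.imwrite('pics/%s1.png'%n,cv2.resize(i[130:360,220:460],None,fx=2.5,fy=2.5))"
```

```text
t 2.20 holderXYZ [ 31.9  23.  228.6] rot [3.136e+00 2.000e-03 2.936e+00] F [-0.7 -0.7 -0.5] w 0
tool move mm [-15.  -15.1  -1.4]
```

View pics/scene1.png

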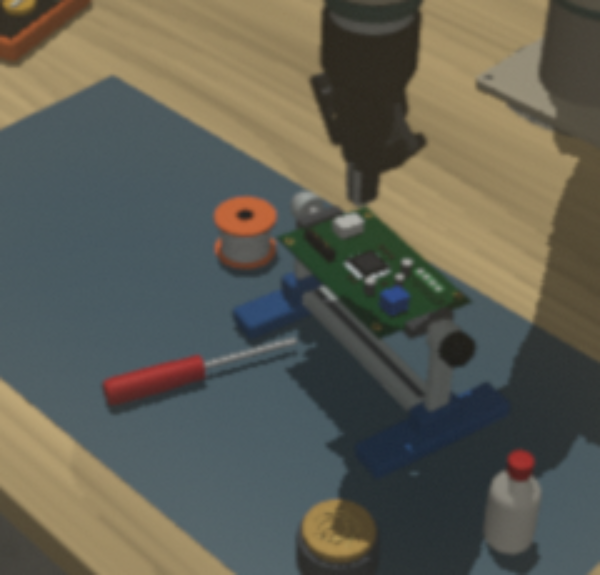

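View pics/side1.png

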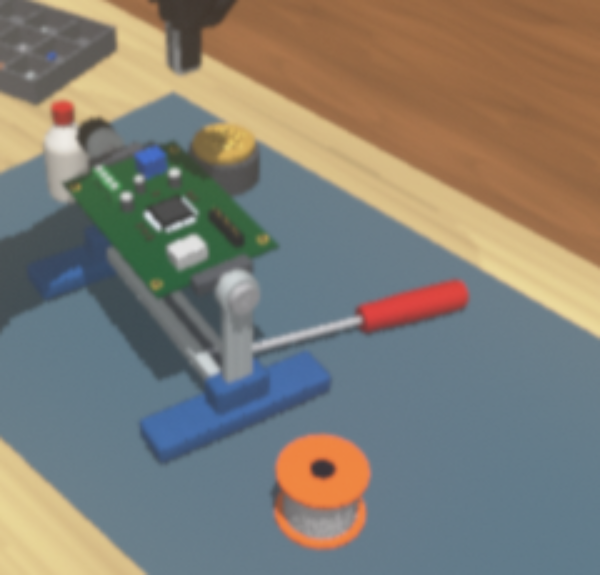

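Tool is shut and clear above the board; the +x edge is free of tall parts near the middle.

>>> send_rows:
  rows:
    - [-1, -0.013, -0.0085, 0, 0]
    - [-1, -0.013, -0.0085, 0.005, 0]
    - [-1, 0, 0, 0.025, 0]
    - [-1, 0, 0, 0.025, 0]
    - [-1, 0, 0, 0.02, 0]
    - [-1, 0, 0, 0.01, 0]
    - [-1, 0, 0, 0, 0]

```text
clock: 2.88
eef_pos: [624.1, 148.7, 141.0]
tool_rot: [3.126, 0.001, 2.955]
force: [-0.5, 0.7, 0.1]
width: 0.2
```

```bash
python3 -c "
from h import *
st((55,8,140))"
```

```text
t 2.88 holderXYZ [ 53.5  21.1 141. ] rot [3.126e+00 1.000e-03 2.955e+00] F [-0.5  0.7  0.1] w 0
tool move mm [ -1.1 -13.2   0.8]
```

>>> send_rows:
  rows:
    - [-1, 0, -0.008, 0, 0.015]
    - [-1, 0, -0.006, 0, 0.015]
    - [-1, 0, -0.002, 0, 0]

```text
clock: 3.13
eef_pos: [621.2, 134.2, 141.6]
tool_rot: [3.124, 0.001, 2.926]
force: [-0.2, -1.1, 0.8]
width: 0.3
```

```bash
python3 -c "
from h import *
st((55,8,140))"
```

```text
t 3.13 holderXYZ [ 53.8   6.3 141.6] rot [3.124e+00 1.000e-03 2.926e+00] F [-0.2 -1.1  0.8] w 0
tool move mm [-1.2  1.6  1.6]
```

>>> send_rows:
  rows:
    - [-1, 0, 0, 0.006, 0]
    - [-1, 0, 0, 0.006, 0]
    - [-1, 0, 0, 0.005, 0]
    - [-1, 0, 0, 0.005, 0]
    - [-1, 0.001, 0, 0.005, 0]
    - [-1, 0, 0, 0, 0]

```text
clock: 3.63
eef_pos: [623.9, 133.3, 116.8]
tool_rot: [3.122, 0.01, 2.924]
force: [0.1, -0.1, 0.9]
width: -0.0
```

```bash
python3 -c "
from h import *
st((50,8,105))"
```

```text
t 3.63 holderXYZ [ 56.6   6.  116.8] rot [3.122 0.01  2.924] F [ 0.1 -0.1  0.9] w -0
tool move mm [ 6.8  1.7 11.8]
```

```bash
cat >> h.py <<'E'
def look(tag,n="side"):
    p=get_image(n);i=p["image"];W=cloud(p)
    x0,y0=(220,130) if n=="scene" else (190,110)
    cv2.imwrite("pics/%s_%s.png"%(n,tag),cv2.resize(i[y0:y0+230,x0:x0+240],None,fx=2.5,fy=2.5))
    P=W-C;h=np.stack([P@hx,P@hy,W[...,2]],-1)
    b=i.astype(int);g=(b[...,1]>b[...,2]+12)&(b[...,1]>b[...,0]+6)&(abs(h[...,0])<55)&(abs(h[...,1])<80)&(h[...,2]>70)&(h[...,2]<185)
    Q=h[g];xz=Q[:,[0,2]]-[0,125]
    if len(Q)>50:
        l=cv2.fitLine(xz.astype(np.float32),cv2.DIST_HUBER,0,.01,.01).ravel()
        print(n,len(Q),"board line angle deg (x->z)",np.degrees(np.arctan2(l[1],l[0])).round(1),"pt",l[2:],"X",np.percentile(Q[:,0],[2,98]).round(),"Z",np.percentile(Q[:,2],[2,98]).round())
    else: print(n,"few green",len(Q))
E
python3 -c "
from h import *
look('2');look('2','scene')"
```

```text
side 1581 board line angle deg (x->z) -10.8 pt [-6.0647964  2.6398017] X [-49.  47.] Z [117. 142.]
scene 897 board line angle deg (x->z) -10.9 pt [-0.8566282   0.07370144] X [-47.  49.] Z [115. 141.]
```

View pics/side_2.png

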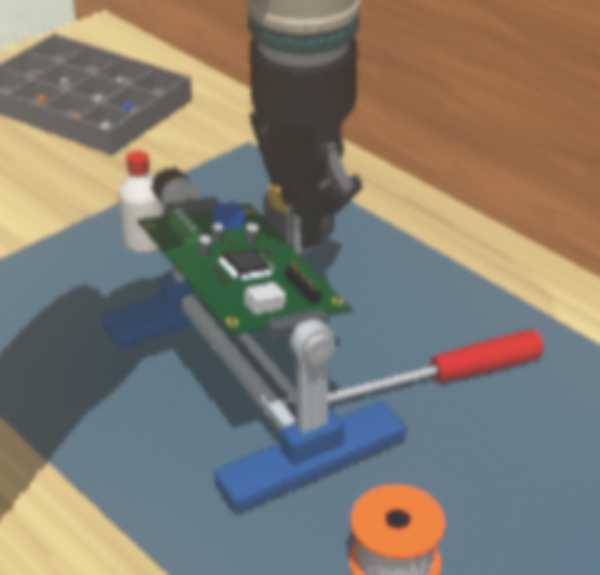

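Board turns as planned (now -11°), fingers on the bare strip at (295,240). Continue.

>>> send_rows:
  rows:
    - [-1, 0.004, 0, 0.003, 0]
    - [-1, 0.003, 0, 0.005, 0]
    - [-1, 0.002, 0, 0.005, 0]
    - [-1, 0.002, 0, 0.004, 0]
    - [-1, 0, 0, 0, 0]

```text
clock: 4.15
eef_pos: [614.9, 136.0, 100.0]
tool_rot: [3.12, 0.015, 2.923]
force: [0.8, -0.1, 1.1]
width: -0.1
```

```bash
python3 -c "
from h import *
st((44,8,97));look('3')"
```

```text
t 4.15 holderXYZ [ 47.3   6.8 100. ] rot [3.12  0.015 2.923] F [ 0.8 -0.1  1.1] w -0
tool move mm [3.3 1.2 3. ]
side 730 board line angle deg (x->z) -33.5 pt [-9.828669  8.076358] X [-42.  37.] Z [102. 154.]
```

>>> send_rows:
  rows:
    - [-1, 0.003, 0, 0.003, 0]
    - [-1, 0.003, 0, 0.003, 0]
    - [-1, 0.003, 0, 0.003, 0]
    - [-1, 0.002, 0, 0.002, 0]
    - [-1, 0, 0, 0, 0]

```text
clock: 4.62
eef_pos: [604.5, 138.6, 88.3]
tool_rot: [3.12, 0.017, 2.923]
force: [2.8, -1.1, 1.2]
width: 0.2
```

```bash
python3 -c "
from h import *
st((40,8,90));look('4')"
```

```text
t 4.62 holderXYZ [36.6  7.  88.3] rot [3.12  0.017 2.923] F [ 2.8 -1.1  1.2] w 0
tool move mm [-3.4  1.  -1.6]
side 233 board line angle deg (x->z) -41.2 pt [-21.773117  33.184746] X [-31.  -4.] Z [138. 167.]
```

View pics/side_4.png

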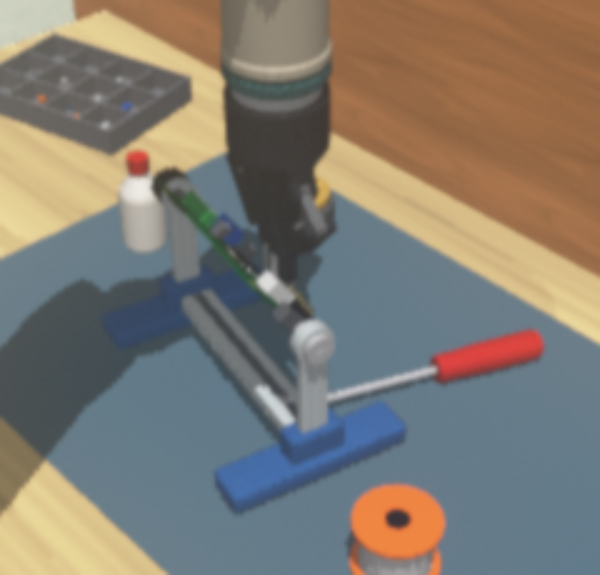

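Board is at about 55-57° (upper edge at X -31, Z 167). Retreat out and up, then go to the -x side.

>>> send_rows:
  rows:
    - [-1, -0.01, 0, 0, 0]
    - [-1, -0.02, 0, 0, 0]
    - [-1, -0.01, 0, -0.015, 0]
    - [-1, 0, 0, -0.03, 0]
    - [-1, 0, 0, -0.03, 0]
    - [-1, 0, 0, -0.03, 0]
    - [-1, 0, 0, -0.03, 0]
    - [-1, 0, 0, -0.01, 0]
    - [-1, 0, 0, 0, 0]

```text
clock: 5.42
eef_pos: [632.1, 130.7, 232.6]
tool_rot: [3.125, -0.012, 2.928]
force: [0.4, -0.7, 0.6]
width: 0.2
```

```bash
python3 -c "
from h import *
st((-75,0,230))"
```

```text
t 5.42 holderXYZ [ 65.1   5.3 232.6] rot [ 3.125 -0.012  2.928] F [ 0.4 -0.7  0.6] w 0
tool move mm [140.1  -4.9   4.2]
```

>>> send_rows:
  rows:
    - [-1, 0.02, 0, 0, 0]
    - [-1, 0.03, 0, 0, 0]
    - [-1, 0.03, 0, 0, 0]
    - [-1, 0.03, 0, 0, 0]
    - [-1, 0.025, 0, 0, 0]
    - [-1, 0.01, 0, 0, 0]
    - [-1, 0, 0, 0, 0]

```text
clock: 6.0
eef_pos: [476.5, 162.2, 226.5]
tool_rot: [3.131, -0.027, 2.929]
force: [0.2, -0.1, -0.3]
width: -0.2
```

```bash
python3 -c "
from h import *
st((-70,0,138));look('5');look('5','scene')"
```

```text
t 6.00 holderXYZ [-93.5   2.5 226.5] rot [ 3.131 -0.027  2.929] F [ 0.2 -0.1 -0.3] w -0
tool move mm [-25.9  -3.5  87.8]
side 241 board line angle deg (x->z) -40.5 pt [-22.007536  33.62121 ] X [-31.  -5.] Z [143. 167.]
scene 1213 board line angle deg (x->z) -53.8 pt [0.96105874 0.5250151 ] X [-26.  30.] Z [ 85. 162.]
```

View pics/side_5.png

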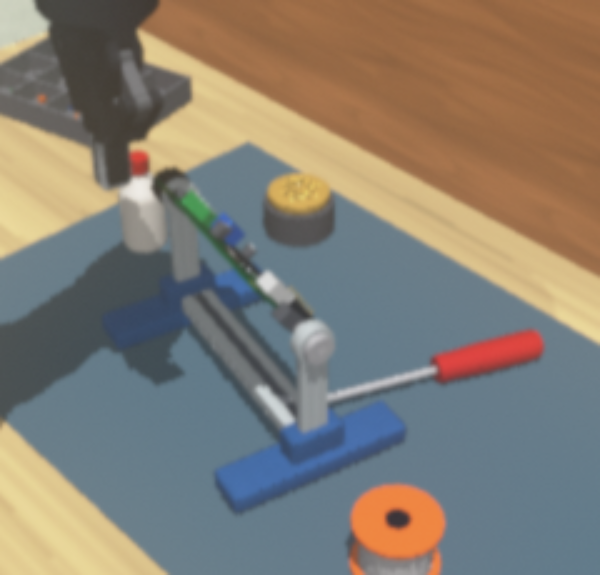

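>>> send_rows:
  rows:
    - [-1, 0, 0, 0.015, 0]
    - [-1, -0.005, 0, 0.025, 0]
    - [-1, -0.01, 0, 0.025, 0]
    - [-1, -0.01, 0, 0.015, 0]
    - [-1, 0, 0, 0.004, 0]
    - [-1, 0, 0, 0, 0]

```text
clock: 6.6
eef_pos: [511.5, 156.2, 137.4]
tool_rot: [3.128, -0.018, 2.922]
force: [-0.1, 0.0, 0.4]
width: -0.3
```

```bash
python3 -c "
from h import *
st((-40,0,142))"
```

```text
t 6.60 holderXYZ [-58.1   4.2 137.4] rot [ 3.128 -0.018  2.922] F [-0.1  0.   0.4] w -0
tool move mm [-18.   -4.1  -5. ]
```

>>> send_rows:
  rows:
    - [-1, -0.006, 0, -0.002, 0]
    - [-1, -0.006, 0, -0.003, 0]
    - [-1, -0.006, 0, -0.003, 0]
    - [-1, -0.005, 0, -0.003, 0]
    - [-1, -0.005, 0, -0.003, 0]
    - [-1, -0.005, 0, -0.002, 0]
    - [-1, -0.005, 0, -0.002, 0]
    - [-1, 0, 0, 0, 0]

```text
clock: 7.27
eef_pos: [550.9, 147.1, 159.2]
tool_rot: [3.128, -0.021, 2.922]
force: [-0.6, -0.9, 0.4]
width: 0.1
```

```bash
python3 -c "
from h import *
st((-10,2,160));look('6')
look('6','scene')"
```

```text
t 7.27 holderXYZ [-17.6   3.8 159.2] rot [ 3.128 -0.021  2.922] F [-0.6 -0.9  0.4] w 0
tool move mm [-7.6 -1.8 -1. ]
side 1011 board line angle deg (x->z) -85.3 pt [-1.3863486 -1.2600807] X [-6.  3.] Z [ 79. 174.]
scene 91 board line angle deg (x->z) 88.9 pt [ 5.8595886 23.355791 ] X [-1. 12.] Z [ 87. 156.]
```

View pics/scene_6.png

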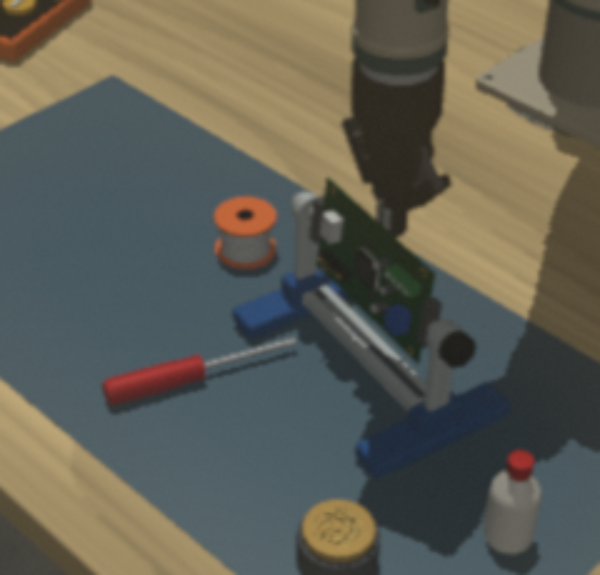

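Board is about vertical with the fingers on its solder side at (395,215). Follow the arc over.

>>> send_rows:
  rows:
    - [-1, -0.005, 0, -0.004, 0]
    - [-1, -0.005, 0, -0.003, 0]
    - [-1, -0.005, 0, 0, 0]
    - [-1, -0.005, 0, 0.001, 0]
    - [-1, -0.005, 0, 0.002, 0]
    - [-1, -0.005, 0, 0.003, 0]
    - [-1, -0.003, 0, 0.003, 0]
    - [-1, 0, 0, 0, 0]

```text
clock: 8.03
eef_pos: [584.0, 139.6, 155.8]
tool_rot: [3.129, -0.024, 2.923]
force: [-2.0, 0.8, -0.2]
width: 0.0
```

```bash
python3 -c "
from h import *
st((25,2,147));look('7')
look('7','scene')"
```

```text
t 8.03 holderXYZ [ 16.3   3.6 155.8] rot [ 3.129 -0.024  2.923] F [-2.   0.8 -0.2] w 0
tool move mm [-8.9 -1.7  8.5]
side 2684 board line angle deg (x->z) 48.2 pt [-2.737954  -0.7551015] X [-33.  30.] Z [ 90. 160.]
scene 229 board line angle deg (x->z) 47.3 pt [4.4451714 4.260284 ] X [-29.  35.] Z [ 93. 162.]
```

View pics/side_7.png

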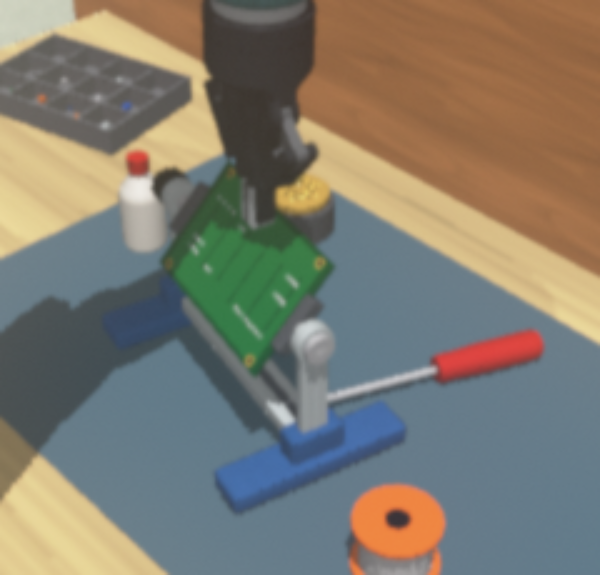

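At 48° above level on the solder side, force only 2 N. Continue down.

>>> send_rows:
  rows:
    - [-1, -0.004, 0, 0.004, 0]
    - [-1, -0.004, 0, 0.005, 0]
    - [-1, -0.003, 0, 0.005, 0]
    - [-1, -0.002, 0, 0.005, 0]
    - [-1, 0, 0, 0.002, 0]
    - [-1, 0, 0, 0, 0]

```text
clock: 8.63
eef_pos: [597.7, 136.8, 133.3]
tool_rot: [3.129, -0.022, 2.923]
force: [-3.1, 0.2, 3.6]
width: 0.1
```

```bash
python3 -c "
from h import *
st((32,2,126.2));look('8')
look('8','scene')"
```

```text
t 8.63 holderXYZ [ 30.3   3.8 133.3] rot [ 3.129 -0.022  2.923] F [-3.1  0.2  3.6] w 0
tool move mm [-1.8 -1.9  7. ]
side 2653 board line angle deg (x->z) 9.9 pt [-3.9795318  0.9147389] X [-48.  45.] Z [117. 135.]
scene 1161 board line angle deg (x->z) 10.2 pt [4.271553  0.5856907] X [-46.  47.] Z [116. 135.]
```

>>> send_rows:
  rows:
    - [-1, 0, 0, 0.003, 0]
    - [-1, 0, 0, 0.003, 0]
    - [-1, 0, 0, 0.002, 0]
    - [-1, 0, 0, 0, 0]

```text
clock: 9.07
eef_pos: [599.1, 136.7, 126.1]
tool_rot: [3.128, -0.019, 2.923]
force: [-1.1, 0.3, 0.4]
width: 0.0
```

```bash
python3 -c "
from h import *
st((32,2,126.2));look('9')
look('9','scene')"
```

```text
t 9.07 holderXYZ [ 31.6   4.  126.1] rot [ 3.128 -0.019  2.923] F [-1.1  0.3  0.4] w 0
tool move mm [-0.4 -2.  -0.2]
side 2421 board line angle deg (x->z) -0.6 pt [-4.5554323  1.674735 ] X [-49.  45.] Z [124. 129.]
scene 1293 board line angle deg (x->z) -0.1 pt [ 5.417841   -0.07232478] X [-45.  48.] Z [121. 140.]
```

Level. Retreat straight up and check.

>>> send_rows:
  rows:
    - [-1, 0, 0, -0.01, 0]
    - [-1, 0, 0, -0.03, 0]
    - [-1, 0, 0, -0.03, 0]
    - [-1, 0, 0, -0.03, 0]
    - [-1, 0.03, 0.02, -0.01, 0]
    - [-1, 0.03, 0.03, 0, 0]
    - [-1, 0.03, 0.03, 0, 0]
    - [-1, 0.03, 0.03, 0, 0]
    - [-1, 0.03, 0.03, 0, 0]
    - [-1, 0, 0, 0, 0]

```text
clock: 10.0
eef_pos: [487.4, 307.1, 251.9]
tool_rot: [3.121, -0.009, 2.912]
force: [-0.1, 2.6, 0.1]
width: -0.1
```

```bash
python3 - <<'E'
from h import *
st();look('10');look('10','scene')
for n in("scene","side"):
    p=get_image(n);W=cloud(p);W0=np.load(f"{n}0.npy")
    for q in("solder_reel","flux_bottle","tip_cleaner","screwdriver"):
        o=outline_of(p,q)
        if o:
            m=o[0]["mask"]&(p["z_map"]>0);m0=np.load(f"{n}_{q}.npy");print(n,q,(np.median(W[m],0)-np.median(W0[m0],0)).round(1))
    i=p["image"].astype(int);b=(i[...,0]>i[...,2]+50)&(i[...,0]>80)&(W[...,2]>15)&(W[...,2]<28)&(abs(W[...,0]-560)<150)&(abs(W[...,1]-140)<170)
    for lo,hi in((-50,140),(140,300)):
        q=W[b];q=q[(q[:,1]>lo)&(q[:,1]<hi)]
        if len(q)>30: print("foot",len(q),cv2.minAreaRect(q[:,:2].astype(np.float32)))
E
```

```text
t 10.00 holderXYZ [-114.1  146.4  251.9] rot [ 3.121 -0.009  2.912] F [-0.1  2.6  0.1] w -0
side 2631 board line angle deg (x->z) -0.7 pt [-2.0923128  1.5660715] X [-49.  48.] Z [124. 129.]
scene 1991 board line angle deg (x->z) -0.6 pt [ 1.9858603  -0.14191736] X [-46.  49.] Z [121. 128.]
scene solder_reel [-0.7  0.  -8.3]
scene flux_bottle [-1.2 -0.1  1.4]
scene tip_cleaner [ 0.2  0.4 -0.8]
scene screwdriver [-9.9  3.7 -2. ]
foot 172 ((590.6098022460938, 27.211700439453125), (34.86923599243164, 52.10101318359375), 81.6367416381836)
foot 266 ((591.9224853515625, 242.7064208984375), (33.50413513183594, 147.59451293945312), 76.83782196044922)
side solder_reel [-0.3 -0.4  0. ]
side flux_bottle [-0.3 -0.4 -1.3]
side screwdriver [ 4.7 -3.2  1.7]
foot 994 ((542.4539794921875, 37.518856048583984), (37.88789749145508, 149.2650146484375), 77.41382598876953)
foot 266 ((543.2736206054688, 252.5757293701172), (38.40199661254883, 52.93037796020508), 77.45270538330078)
```

View pics/side_10.png

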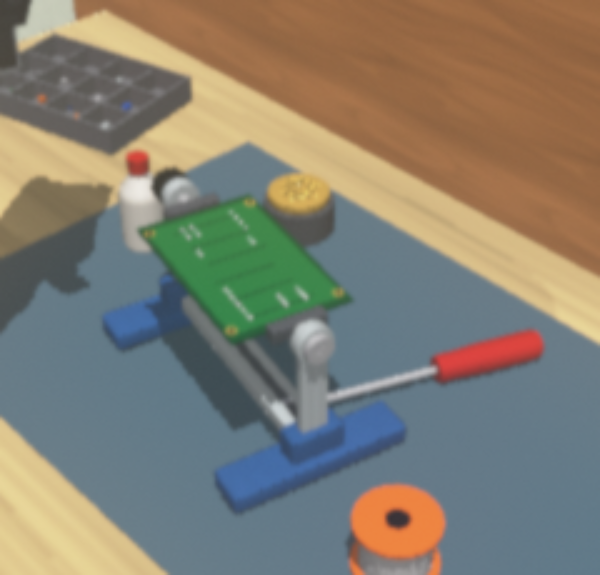

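The solder side faces up and is level, nothing is displaced, and the arm is clear. The screwdriver offsets have opposite signs in the two views, so they come from the masks and not from movement.

>>> send_rows:
  rows:
    - [-1, 0, 0, 0, 0]
    - [-1, 0, 0, 0, 0]
    - [-1, 0, 0, 0, 0]

```text
clock: 10.85
eef_pos: [494.1, 295.6, 250.2]
tool_rot: [3.128, -0.005, 2.897]
force: [-0.8, -0.5, -0.0]
width: -0.1
```

```bash
python3 -c "
from h import *
print(finish_job())"
```

```text
the job is handed in; nothing more can be done
None
```

The board is flipped: solder side up and level, with the job handed in at about 11 s of the 48 s allowed.

With the fingers shut, I pushed the +x edge down to about 55°. From the -x side I then pushed the raised edge over and down until it was level. The wrist force I read between moves never exceeded about 5 N.

**Last checks before handing in:**
- **Board:** level to within about 0.7° in both cameras, solder side up.
- **Holder:** the feet are within 1–2 mm of where they started.
- **Other things:** the reel, flux bottle and tip cleaner show no real movement. The side camera did not find the tip cleaner in the last check, so that one rests on the scene camera alone. One reel reading differed by 8 mm in height in the scene camera only; the side camera showed none.
- **Robot:** well clear of everything.

**Checks that disagreed:** the screwdriver's measured position shifted by about 10 mm in one camera and about 6 mm the opposite way in the other. I put that down to differing outlines, since the tool never went near it and the before and after pictures look the same.

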